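Put four tools back in their fitted blocks

ROBOT

A 6-joint arm with a two-finger parallel gripper is mounted at the origin on a cart in front of the work surface, level with it; the furniture and walls round the work are solid. World frame = base frame: x ahead of the robot, y to its left, z up, the work surface at z = 0. Lengths are in m, angles in rad, forces in N, time in s.
With the tool pointing down it reaches from about 0.3 to 0.875 m from the base axis. Payload 6.4 kg.
Tool frame: the origin (TCP) lies between the finger pads; the fingertips stand 19 mm ahead of it and the grasp point (between the pads) is the TCP (ctrl.tips_ahead is the z of the fingertips in the tool frame, in m); z points along the fingers, y is the line along which they close (so a half turn about z gives the same grasp; the last joint's range is limited). The gripper opens to 85 mm and grips with 20 to 120 N. Pads are 22 mm wide; open, the fingers measure 114 mm over their backs; the gripper's body (76 mm by 85 mm) begins 54 mm behind the grasp point. The pads swing forward as they close: fully open they stand 13 mm farther back than shut.
Start: joints at [-1.527, 0.181, 1.607, -0, 1.354, -0.206], TCP at [0.142, -0.557, 0.25] pointing down, gripper open.
Joint ranges: [-2.99, 2.99], [-0.89, 2.07], [0.3, 2.58], [-1.14, 4.28], [0, 2.63], [-3.12, 3.12]. Speed limits (rad/s): [2.57, 2.57, 3.01, 3.14, 3.14, 3.14].

INTERFACE

Orientations are given as a unit quaternion [w, x, y, z].
In Python, from bench import readout, vision, ctrl gives the robot as it stands.
- The arm moves only by the tool play_rows, never from a script. Its arguments are lists of equal length, an entry for each row: "xyz": the shift along the tool's x, y, z in mm, a list of three; "rot": the turn, a rotation vector about the tool's x, y, z in rad, a list of three; "grip": the opening, from 0 (shut) to 1 (fully open). In form: {"xyz": [[x, y, z], ...], "rot": [[rx, ry, rz], ...], "grip": [grip, ...]}. A call has exactly 10 rows; each row is the pose to reach, as a shift and turn from the pose commanded when the call began, along the tool's axes at that moment; what a row does not reach only later rows make up. A row lasts 1/8 s, in which the tool goes at most 62.5 mm and 10.7 degrees, less where a joint would pass 70% of its speed; a pose out of reach is approached as far as the arm can. A call with a gripper value outside its range is refused whole. The fingers move at their own pace and stop on an object; the grip force is fixed at half the most. Time passes only in rows, so rows that repeat a pose let the fingers close, or fill a call up. It gives the time, the measured TCP pose, the force, the opening and the grip force at its end, in the units of the state.
- readout.get_obs(): the state, without advancing time (a new reading comes with each control period).
- vision.camera(name): name is "side" or "top"; returns a dict with "color" (420x560x3 uint8, red, green, blue), "depth" (420x560 float32, m along the optical axis (not along the pixel's ray), 0 where there is no reading), "camera_matrix" (3x3 intrinsics, pixels), "k1" (the pictures are not rectified: a ray, as slopes to the right and down, at radius r is drawn at 1 + k1 r^2 times it, then the intrinsics apply), "extrinsics" (4x4, takes a point from camera to world coordinates). Camera axes: x right, y down, z forward; pixel columns grow to the right and rows downward; lengths in m; the calibration is good to about 2 mm. A picture is of the moment at which its call begins.
- ctrl.hand_in(): hands the job in; it is judged then, once.
The state is a dict: "time_s": time; "q": joint angles; "dq": joint speeds; "joint_efforts": joint torques, N m; "eef_pos": TCP position; "eef_rot": TCP orientation; "wrist_force": force on the tool from outside, world axes, zero at the start; "torque": the same for the moment, N m; "opening": opening from 0.0 (shut) to 1.0 (fully open); "grasp_force": force on a finger pad.
Only numpy, scipy, OpenCV 4.12 (cv2) and the standard library are available. Lean on these libraries where they do the work, as an engineer would, in place of code of your own. Each camera call takes 0.05 s, during which the arm holds its last target. There are 200 camera calls.

TASK

Clear the bench beside the vice for the next job: put the centre punch, the tape measure, the wire cup brush and the square-tube spacer each into the plywood block, inside the steel frame, whose pocket fits its outline. Each must lie or stand as it does now, flat on the floor of its pocket, lengthwise along it and about in the middle, and be let go.

Things in the scene. Friction and masses are not known exactly. Their poses are not given: they have to be found in the camera images.
- punch_centre (a point): Centre punch of grey steel, a plain slender bar with one pointed end, 108 mm long and 12 mm thick, lying flat among the things beside the vice (it does not roll). This point: its centre, 6 mm above its underside; its y axis runs along its length, x across it, z up.
- tape_measure_centre (a point): Tape measure, yellow and black, standing upright on its flat foot: 35 mm thick (x), 82 mm long (y, with the steel tape end sticking out towards -y), 62 mm high. Grip it across its 35 mm thickness. This point: its centre, 31 mm above its foot; z up.
- cup_brush_centre (a point): Round wire cup brush standing on its bristles, 76 mm across and 78 mm high over all; a plain steel shank 10 mm in diameter stands straight up on its axis, from 30 mm to 78 mm above the foot: grip it by the shank. This point: on the axis, half-way up, 39 mm above the foot; z up.
- spacer_centre (a point): Spacer: a short dark grey piece of square steel tube, 30 x 30 mm in section (x, z) and 60 mm long (y), lying on its side. This point: its centre, 15 mm above its underside; y along its length, z up.
- punch_block_floor (a point): Fixed to the bench inside the steel frame. Plain plywood block with a 6 mm thick base and a 5 mm high, 6 mm wide rim (top 11 mm above the bench) about a long narrow 126 x 30 mm pocket with a dark rubber floor, 9 mm larger all round than the centre punch. This point: centre of the pocket floor, 6 mm above the bench; z up; y along the pocket's long side. Both long rims are left open for 50 mm at the middle, for the fingers.
- tape_block_floor (a point): Fixed to the bench inside the steel frame. Plain plywood block with a 6 mm thick base and a 5 mm high, 6 mm wide rim (top 11 mm above the bench) about a rectangular 100 x 53 mm pocket with a dark rubber floor, 9 mm larger all round than the tape measure. This point: centre of the pocket floor, 6 mm above the bench; z up; y along the pocket's long side.
- brush_block_floor (a point): Fixed to the bench inside the steel frame. Plain plywood block with a 6 mm thick base and a 5 mm high, 6 mm wide rim (top 11 mm above the bench) about a circular 94 mm pocket with a dark rubber floor, 9 mm larger all round than the cup brush. This point: centre of the pocket floor, 6 mm above the bench; z up; the block is 106 mm square.
- spacer_block_floor (a point): Fixed to the bench inside the steel frame. Plain plywood block with a 6 mm thick base and a 5 mm high, 6 mm wide rim (top 11 mm above the bench) about a short rectangular 78 x 48 mm pocket with a dark rubber floor, 9 mm larger all round than the spacer. This point: centre of the pocket floor, 6 mm above the bench; z up; y along the pocket's long side.

How it is judged:
At the end, for the whole second after the job is handed in: Each tool rests on the floor of its own pocket (no more than 3 mm higher), centre within 14 mm of the pocket's centre; punch within 0.22 rad, tape 0.25 and spacer 0.3 of the pocket's length, either way round; brush and tape upright within 0.1 rad; all released and at rest (horizontal distance between punch_centre and punch_block_floor below 0.014 m and z of punch_centre in the frame of punch_block_floor below 0.009 m and linear speed of each of punch, tape_measure, cup_brush, spacer below 0.02 m/s and angular speed of each of punch, tape_measure, cup_brush, spacer below 0.2 rad/s and angle between the y axis of punch_centre and the y axis of punch_block_floor, either way round below 0.22 rad and horizontal distance between tape_measure_centre and tape_block_floor below 0.014 m and z of tape_measure_centre in the frame of tape_block_floor below 0.034 m and angle between the y axis of tape_measure_centre and the y axis of tape_block_floor, either way round below 0.25 rad and angle between each of tape_measure_centre, cup_brush_centre's own z axis and vertical below 0.1 rad and horizontal distance between cup_brush_centre and brush_block_floor below 0.014 m and z of cup_brush_centre in the frame of brush_block_floor below 0.042 m and horizontal distance between spacer_centre and spacer_block_floor below 0.014 m and z of spacer_centre in the frame of spacer_block_floor below 0.018 m and angle between the y axis of spacer_centre and the y axis of spacer_block_floor, either way round below 0.3 rad); the robot touches nothing.
It also fails if it takes over 112 s, if anything falls off the work surface, if the arm or the gripper's body presses on something with over 40 N, if the wrist force passes 120 N, or if a joint passes its speed limit or range.

## Working session

There is one attempt and no reset: what is moved stays moved. The work goes in short steps, Python scripts to look and compute and a tool call to move; the robot and the scene stay as the last step left them, time stands still between calls to the robot, and variables do not carry over. Pictures are saved under pics/ and viewed, at most 14 in all, crops included, and the job is handed in when it is done.

Besides the shell and the picture viewer there is one more tool, called after ">>>" by a JSON object that holds its "api" and its "payload". play_rows: Moves the arm, as the interface text tells. Its arguments: {"type":"object","properties":{"xyz":{"type":"array","items":{"type":"array","items":{"type":"number"}}},"rot":{"type":"array","items":{"type":"array","items":{"type":"number"}}},"grip":{"type":"array","items":{"type":"number"}}},"required":["xyz","rot","grip"]}

```bash
mkdir -p pics; cat > h.py <<'E'
import numpy as np, cv2
from bench import readout, vision, ctrl
def shot(n):
    c=vision.camera(n); np.savez('%s.npz'%n, **c); return c
def cloud(c):
    h,w=c['depth'].shape; K=c['camera_matrix']; k1=float(c['k1'])
    v,u=np.mgrid[:h,:w]; d=np.stack([(u-K[0,2])/K[0,0],(v-K[1,2])/K[1,1]],-1)
    s=d.copy()
    for _ in range(20): s=d/(1+k1*(s**2).sum(-1,keepdims=True))
    z=c['depth'][...,None]; P=np.concatenate([s*z,z],-1)
    E=c['extrinsics']; return P@E[:3,:3].T+E[:3,3]
E
python3 - <<'E'
from h import *
o=readout.get_obs(); print({k:np.round(v,3).tolist() for k,v in o.items()}, ctrl.tips_ahead)
for n in('top','side'):
    c=shot(n); cv2.imwrite('pics/%s0.png'%n,cv2.resize(c['color'][...,::-1],(784,588)))
    P=cloud(c); print(n,c['extrinsics'].round(3).tolist(),c['k1'],P[::60,::80].round(2).tolist() if n=='top' else '')
E
```

```text
{'time_s': 0.0, 'q': [-1.527, 0.182, 1.608, -0.0, 1.354, -0.206], 'dq': [-0.001, -0.002, 0.0, 0.0, -0.002, 0.0], 'joint_efforts': [-0.0, -44.487, -35.133, -0.0, 0.009, 0.0], 'eef_pos': [0.142, -0.557, 0.249], 'eef_rot': [-0.001, 0.992, 0.125, 0.0], 'wrist_force': [-0.551, 0.251, -0.561], 'torque': [0.028, -0.015, -0.001], 'grasp_force': 0.0, 'opening': 0.997} 0.019
top [[-0.019, -0.997, 0.076, 0.444], [-1.0, 0.019, 0.009, -0.145], [-0.01, -0.075, -0.997, 0.899], [0.0, 0.0, 0.0, 1.0]] -0.06248147165367804 [[[1.11, 0.63, -0.07], [1.16, 0.44, -0.16], [1.18, 0.22, -0.22], [1.23, -0.02, -0.3], [1.27, -0.29, -0.38], [1.54, -0.72, -0.8], [1.46, -1.03, -0.67]], [[1.06, 0.8, -0.3], [0.83, 0.28, 0.11], [0.83, 0.11, 0.11], [1.26, 0.03, -0.8], [1.25, -0.33, -0.8], [1.25, -0.7, -0.8], [1.22, -1.04, -0.74]], [[0.89, 0.88, -0.43], [0.74, 0.34, 0.0], [0.73, 0.14, 0.01], [0.73, -0.05, 0.0], [0.71, -0.24, 0.02], [0.72, -0.42, 0.01], [0.96, -1.05, -0.8]], [[0.67, 0.88, -0.45], [0.57, 0.27, 0.13], [0.59, 0.14, 0.0], [0.58, -0.05, -0.0], [0.58, -0.23, -0.0], [0.57, -0.42, 0.01], [0.69, -1.03, -0.81]], [[0.45, 0.61, -0.1], [0.45, 0.29, 0.07], [0.45, 0.14, -0.0], [0.44, -0.05, -0.0], [0.44, -0.23, 0.01], [0.44, -0.42, 0.0], [0.42, -1.01, -0.79]], [[0.24, 0.88, -0.47], [0.32, 0.28, 0.1], [0.19, 0.39, -0.8], [0.31, -0.05, 0.0], [0.31, -0.23, 0.02], [0.3, -0.41, -0.0], [0.16, -1.0, -0.8]], [[0.02, 0.88, -0.47], [-0.07, 0.75, -0.8], [0.29, 0.02, 0.39], [0.11, -0.02, -0.2], [-0.08, -0.3, -0.8], [-0.09, -0.64, -0.8], [-0.1, -0.99, -0.8]]]
side [[-0.998, 0.024, -0.052, 0.558], [0.057, 0.486, -0.872, 0.672], [0.004, -0.874, -0.487, 0.492], [0.0, 0.0, 0.0, 1.0]] -0.11345554198581453
```

View pics/top0.png

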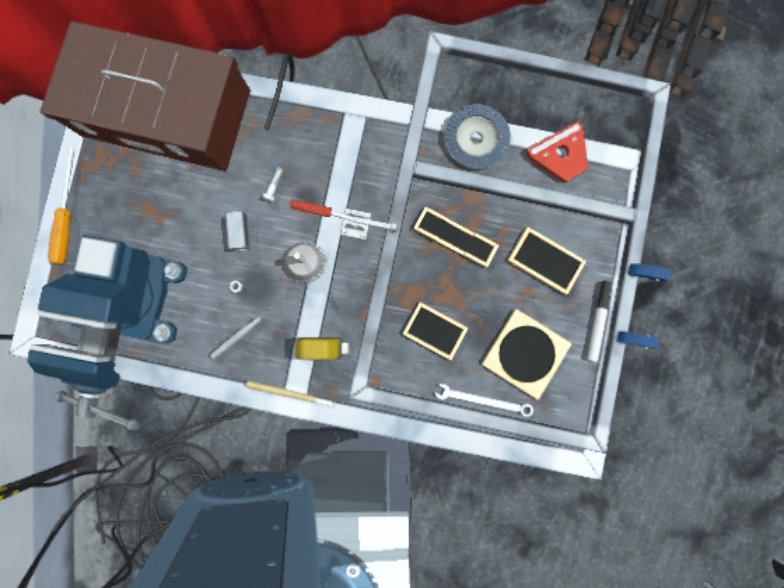

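View pics/side0.png

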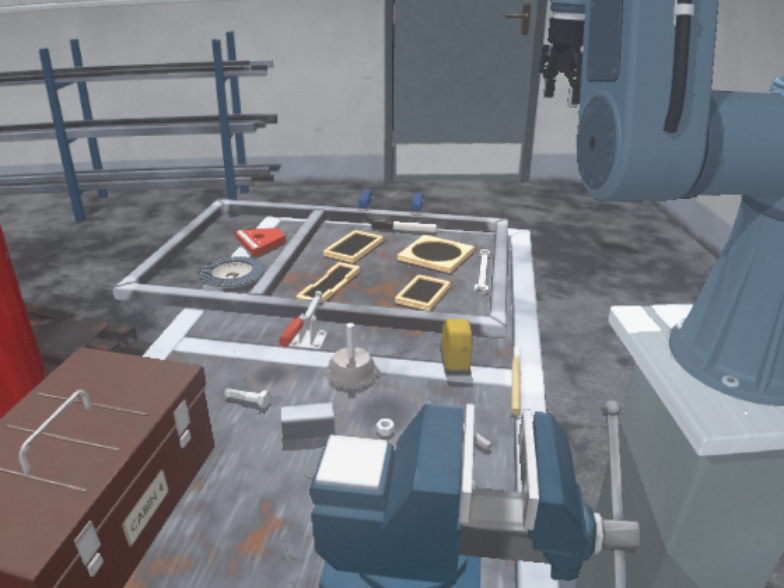

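The top view (784 px wide) shows the tools: punch (236,338), spacer (235,231), brush (302,262) and tape (320,348). It also shows the pockets: punch (455,237), tape (547,261), spacer (435,331) and brush (527,347). Next I measure them in world coordinates.

```bash
python3 - <<'E'
from h import *
c=dict(np.load('top.npz')); P=cloud(c); col=c['color'].astype(int)
def rect(m,lab):
    n,L,S,C=cv2.connectedComponentsWithStats(m.astype(np.uint8)); 
    for i in range(1,n):
        if S[i,4]<60: continue
        p=P[L==i]; r=cv2.minAreaRect((p[:,:2]*1000).astype(np.float32)); (cx,cy),(a,b),t=r
        box=cv2.boxPoints(r); e=box[1]-box[0]; f=box[2]-box[1]; l=e if np.hypot(*e)>np.hypot(*f) else f
        print(lab,(C[i]*1.4).round(),'c',np.round([cx,cy],1),'size',np.round([a,b],1),'long axis deg',round(np.degrees(np.arctan2(l[1],l[0]))%180,1),'z pct',np.round(np.percentile(p[:,2],[2,50,90,99]),3), 'mean',p[:,:2].mean(0).round(4))
def roi(x0,y0,x1,y1):
    m=np.zeros(P.shape[:2],bool); m[int(y0/1.4):int(y1/1.4),int(x0/1.4):int(x1/1.4)]=1; return m&(c['depth']>0)
Z=P[...,2]
rect(roi(200,310,270,365)&(Z>.005),'punch')
rect(roi(215,205,255,255)&(Z>.008),'spacer')
rect(roi(215,205,255,255)&(Z>.024),'spacerTop')
rect(roi(272,235,335,290)&(Z>.01),'brush')
rect(roi(272,235,335,290)&(Z>.05),'shank')
rect(roi(280,330,360,370)&(Z>.015),'tape')
rect(roi(280,330,360,370)&(Z>.045),'tapeTop')
rect(roi(280,195,400,245)&(Z>.015),'clamp')
rect(roi(225,275,250,300)&(Z>.005),'nut')
for n,R in dict(punch=(408,200,505,272),tape=(500,220,592,300),spacer=(395,295,472,365),brush=(475,300,580,405)).items():
    hsv=cv2.cvtColor(c['color'],cv2.COLOR_RGB2HSV); m=roi(*R)
    rect(m&(hsv[...,2]<45),n+'_floor')
    wood=m&(hsv[...,1]>70)&(hsv[...,2]>120)
    rect(wood,n+'_rim')
    print(hsv[...,2][int((R[1]+R[3])/2.8),int((R[0]+R[2])/2.8)])
# frame rails heights
for uv in [(370,320),(400,150),(388,230),(357,392),(430,395),(520,190),(625,300),(640,200),(600,440),(345,150),(320,300),(430,60),(350,222),(310,207)]:
    v,u=int(uv[1]/1.4),int(uv[0]/1.4); print(uv,P[v,u].round(3),end=' ')
E
```

```text
punch [234. 338.] c [443.7 117.4] size [ 11.9 104.8] long axis deg 128.1 z pct [0.006 0.011 0.014 0.015] mean [0.442  0.1194]
spacer [237. 229.] c [619.3 113.1] size [61.2 31.1] long axis deg 5.5 z pct [0.011 0.03  0.032 0.034] mean [0.6191 0.1108]
spacerTop [235. 229.] c [619.5 113.3] size [60.9 30.9] long axis deg 6.1 z pct [0.026 0.03  0.032 0.034] mean [0.6193 0.1123]
brush [303. 261.] c [567.    4.1] size [59.  59.7] long axis deg 158.7 z pct [0.017 0.028 0.031 0.078] mean [0.5655 0.0026]
tape [316. 349.] c [423.5 -19.7] size [65.5 34.2] long axis deg 86.4 z pct [0.028 0.058 0.062 0.063] mean [ 0.4242 -0.0217]
tapeTop [314. 349.] c [423.1 -17.3] size [59.4 32.8] long axis deg 89.0 z pct [0.046 0.059 0.062 0.063] mean [ 0.4242 -0.0184]
clamp [357. 218.] c [632.8 -67.7] size [168.2  81.9] long axis deg 88.9 z pct [0.021 0.04  0.066 0.07 ] mean [ 0.631  -0.0884]
56
tape_rim [530. 266.] c [ 548.5 -371.4] size [122.9  53.1] long axis deg 28.6 z pct [-0.001  0.007  0.01   0.013] mean [ 0.5524 -0.3687]
58
spacer_rim [410. 299.] c [ 504.  -170.7] size [17.8 35.3] long axis deg 130.0 z pct [-0.003  0.     0.002  0.003] mean [ 0.502  -0.1692]
spacer_rim [448. 299.] c [ 500.5 -234.3] size [54.7 22.4] long axis deg 79.8 z pct [-0.003 -0.     0.002  0.004] mean [ 0.5006 -0.2335]
58
59
(370, 320) [ 0.469 -0.104  0.028] (400, 150) [ 0.754 -0.157  0.004] (388, 230) [ 0.614 -0.136  0.025] (357, 392) [ 0.354 -0.082  0.027] (430, 395) [ 0.345 -0.199  0.002] (520, 190) [ 0.677 -0.352  0.025] (625, 300) [ 0.493 -0.516  0.026] (640, 200) [ 0.658 -0.552  0.025] (600, 440) [ 0.27  -0.467  0.023] (345, 150) [ 0.758 -0.064 -0.002] (320, 300) [ 0.504 -0.019 -0.   ] (430, 60) [ 0.905 -0.212  0.023] (350, 222) [ 0.634 -0.072  0.001] (310, 207) [ 0.646 -0.015  0.068]
```

```bash
cat > ortho.py <<'E'
from h import *
def ortho(c,x0,x1,y0,y1,z,s=2):  # s px/mm; image right=-y, up=+x
    xs=np.arange(x1,x0,-.001/s); ys=np.arange(y1,y0,-.001/s)
    X,Y=np.meshgrid(xs,ys,indexing='ij'); E=c['extrinsics']; Q=(np.stack([X,Y,0*X+z],-1)-E[:3,3])@E[:3,:3]
    d=Q[...,:2]/Q[...,2:]; d=d*(1+float(c['k1'])*(d**2).sum(-1,keepdims=True)); K=c['camera_matrix']
    m=(d*[K[0,0],K[1,1]]+[K[0,2],K[1,2]]).astype(np.float32)
    return cv2.remap(c['color'],m[...,0],m[...,1],cv2.INTER_CUBIC)
E
python3 - <<'E'
from ortho import *
c=dict(np.load('top.npz'))
x0,x1,y0,y1=.36,.66,-.48,-.12
for z,tag in((.006,'floor'),(.011,'rim')):
    im=ortho(c,x0,x1,y0,y1,z)
    hsv=cv2.cvtColor(im,cv2.COLOR_RGB2HSV)
    m=((hsv[...,2]<80) if tag=='floor' else ((im[...,0].astype(int)-im[...,2]>45)&(hsv[...,2]>150))).astype(np.uint8)
    m=cv2.morphologyEx(m,cv2.MORPH_OPEN if tag=='floor' else cv2.MORPH_CLOSE,np.ones((5,5)))
    n,L,S,C=cv2.connectedComponentsWithStats(m)
    for i in range(1,n):
        if S[i,4]<1500: continue
        v,u=np.nonzero(L==i); p=np.stack([x1*1000-v/2,y1*1000-u/2],-1).astype(np.float32)
        r=cv2.minAreaRect(p); b=cv2.boxPoints(r); e=b[1]-b[0];f=b[2]-b[1]; l=e if np.hypot(*e)>np.hypot(*f) else f
        print(tag,np.round(r[0],1),np.round(r[1],1),'deg',round(np.degrees(np.arctan2(l[1],l[0]))%180,1),'mean',p.mean(0).round(1))
cv2.imwrite('pics/ob.png',im[...,::-1])
P=cloud(c)
a=ortho(c,.36,.66,-.08,.18,.006); cv2.imwrite('pics/ot.png',cv2.cvtColor(a,cv2.COLOR_RGB2BGR))
# tape incl. tip and shank
w=np.zeros(P.shape[:2],bool); w[233:268,200:260]=1
q=P[w&(P[...,2]>.006)&(P[...,0]>.39)&(P[...,0]<.46)]; print('tape y range',q[:,1].min(),q[:,1].max(),'x',np.percentile(q[:,0],[1,50,99]).round(3), q[q[:,2]<.03].round(3)[:12].tolist(), P[w&(P[...,1]<-.045)&(P[...,1]>-.075)&(P[...,2]>.004)].round(3)[::3].tolist())
w[:]=0; w[165:210,190:240]=1; q=P[w&(P[...,2]>.035)]; print('shank',q.round(3).tolist())
q=P[w&(P[...,2]>.022)&(P[...,2]<.034)]; print(cv2.minEnclosingCircle((q[:,:2]*1000).astype(np.float32)))
E
```

```text
floor [ 648.6 -430.8] [101.1   5.3] deg 76.5 mean [ 648.7 -431.1]
floor [ 604.7 -247.1] [124.2  28.7] deg 60.8 mean [ 604.7 -247.1]
floor [ 561.7 -397.8] [98.3 50.6] deg 58.3 mean [ 561.8 -397.8]
floor [ 449.6 -209.1] [76.6 46.2] deg 60.3 mean [ 449.6 -209. ]
floor [ 408.8 -358.2] [89.5 89.5] deg 90.0 mean [ 408.9 -358. ]
rim [ 603.6 -247.1] [137.9  43.8] deg 60.6 mean [ 601.6 -264.5]
rim [ 560.8 -395.7] [113.2  66.5] deg 57.9 mean [ 561.3 -387. ]
rim [ 449.2 -208.7] [90.6 60.3] deg 60.4 mean [ 448.1 -207.3]
rim [ 408.9 -356.2] [107.7 107.7] deg 146.7 mean [ 408.9 -339.8]
tape y range -0.14455791820657812 0.012493072970943986 x [0.392 0.424 0.444] [[0.451, -0.092, 0.022], [0.449, -0.092, 0.024], [0.447, -0.092, 0.024], [0.445, -0.092, 0.025], [0.442, -0.092, 0.025], [0.442, 0.012, 0.007], [0.442, 0.008, 0.02], [0.442, 0.006, 0.018], [0.442, 0.004, 0.015], [0.442, 0.002, 0.016], [0.442, -0.0, 0.013], [0.442, -0.003, 0.016]] [[0.457, -0.064, 0.005], [0.441, -0.05, 0.007], [0.439, -0.048, 0.034], [0.439, -0.052, 0.008], [0.437, -0.047, 0.046], [0.436, -0.052, 0.027], [0.435, -0.045, 0.0
[... 1322 characters left out ...]
8], [0.565, 0.001, 0.08], [0.566, 0.0, 0.071], [0.568, -0.0, 0.062], [0.563, 0.008, 0.079], [0.564, 0.006, 0.077], [0.563, 0.003, 0.078], [0.564, 0.002, 0.075], [0.565, 0.001, 0.07], [0.566, 0.0, 0.059], [0.568, 0.0, 0.046], [0.563, 0.006, 0.066], [0.563, 0.003, 0.065], [0.564, 0.002, 0.059], [0.564, 0.001, 0.054], [0.566, 0.0, 0.046], [0.567, -0.0, 0.035], [0.563, 0.006, 0.052], [0.563, 0.004, 0.052], [0.563, 0.002, 0.05], [0.564, 0.001, 0.04], [0.563, 0.007, 0.035], [0.562, 0.004, 0.038], [0.444, -0.145, 0.899], [0.444, -0.145, 0.899], [0.444, -0.145, 0.899], [0.444, -0.145, 0.899], [0.444, -0.145, 0.899], [0.444, -0.145, 0.899]]
((566.8119506835938, 4.278170108795166), 28.311742782592773)
```

View pics/ob.png

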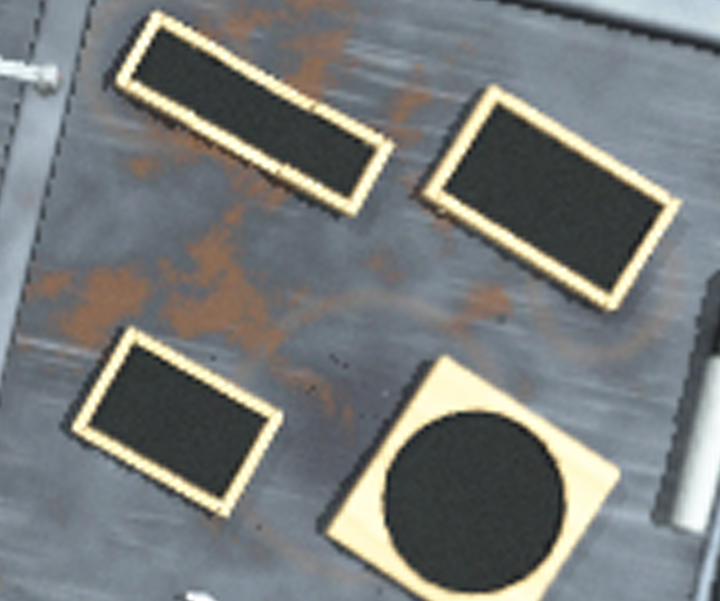

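View pics/ot.png

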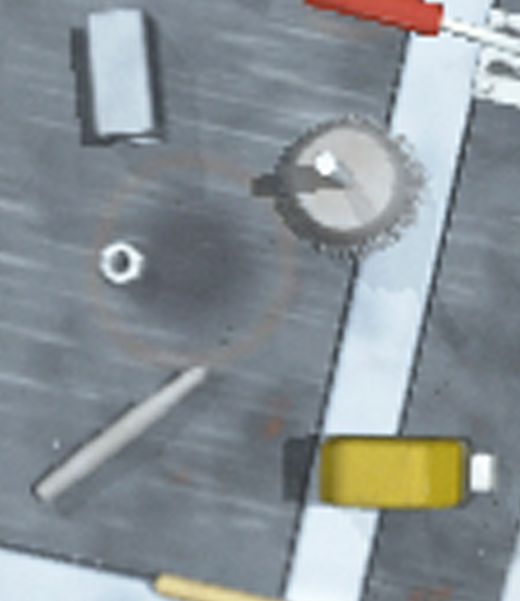

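```bash
cat > rel.py <<'E'
import sys; from h import *
from scipy.spatial.transform import Rotation as R
# usage: rel.py x,y,z,phi ...  (mm, deg; phi = world heading of tool x, tool down)
o=readout.get_obs(); p=np.array(o['eef_pos'])*1000; r=R.from_quat(np.roll(o['eef_rot'],-1))
x=r.apply([1,0,0]); print('t',round(o['time_s'],2),'now',p.round(1),'phi',np.degrees(np.arctan2(x[1],x[0])).round(1),'q6',round(o['q'][5],2),'open',round(o['opening'],3),'gf',round(o['grasp_force'],1),'F',np.round(o['wrist_force'],1))
for a in sys.argv[1:]:
    *t,f=map(float,a.split(',')); T=R.from_euler('z',f,degrees=True)*R.from_euler('x',180,degrees=True)
    print(a,'xyz',r.inv().apply(np.array(t)-p).round(0).tolist(),'rot',(r.inv()*T).as_rotvec().round(3).tolist())
E
python3 rel.py 424,-27.5,150,88 424,-27.5,40,88
```

```text
t 0.1 now [ 142.1 -556.7  249.5] phi 14.3 q6 -0.21 open 1.002 gf 0.0 F [-0.6  0.3 -0.9]
424,-27.5,150,88 xyz [404.0, -443.0, 100.0] rot [-0.001, -0.001, -1.286]
424,-27.5,40,88 xyz [404.0, -443.0, 210.0] rot [-0.001, -0.001, -1.286]
```

>>> {"api": "play_rows", "payload": {"xyz": [[40,-44,5],[90,-98,15],[145,-158,30],[200,-219,45],[255,-280,60],[305,-335,75],[345,-379,85],[375,-412,95],[395,-433,100],[404,-443,100]], "rot": [[0,0,-0.12],[0,0,-0.28],[0,0,-0.45],[0,0,-0.62],[0,0,-0.8],[0,0,-0.97],[0,0,-1.1],[0,0,-1.2],[0,0,-1.26],[0,0,-1.286]], "grip": [1,1,1,1,1,1,1,1,1,1]}}

```text
time_s: 1.35
eef_pos: [0.4243, -0.0256, 0.1496]
eef_rot: [-0.0, 0.718, 0.696, -0.0]
wrist_force: [-0.3, -0.6, 0.5]
opening: 0.999
grasp_force: 0.0
```

```bash
python3 rel.py 424,-27.5,150,88 424,-27.5,40,88; python3 - <<'E'
from h import *
for n in ('top','side'):
    c=shot(n); cv2.imwrite(f'pics/{n}1.png',c['color'][...,::-1])
E
```

```text
t 1.35 now [424.3 -25.6 149.6] phi 88.1 q6 -0.31 open 0.999 gf 0.0 F [-0.3 -0.6  0.5]
424,-27.5,150,88 xyz [-2.0, -0.0, -0.0] rot [-0.001, -0.0, 0.002]
424,-27.5,40,88 xyz [-2.0, -0.0, 110.0] rot [-0.001, -0.0, 0.002]
```

>>> {"api": "play_rows", "payload": {"xyz": [[-1,0,40],[-1,0,80],[-1,0,105],[-1,0,110],[-1,0,110],[-1,0,110],[-1,0,110],[-1,0,110],[-1,0,110],[-1,0,110]], "rot": [[0,0,0],[0,0,0],[0,0,0],[0,0,0],[0,0,0],[0,0,0],[0,0,0],[0,0,0],[0,0,0],[0,0,0]], "grip": [1,1,1,1,0,0,0,0,0,0]}}

```text
time_s: 2.7
eef_pos: [0.4252, -0.0295, 0.0416]
eef_rot: [0.001, 0.719, 0.695, 0.001]
wrist_force: [-0.4, 0.3, 5.4]
opening: 0.378
grasp_force: 59.6
```

```bash
python3 rel.py 424,-27.5,170,88 561.5,-397,170,58 561.5,-397,47,58
```

```text
t 2.7 now [425.2 -29.5  41.6] phi 88.0 q6 -0.31 open 0.378 gf 59.6 F [-0.4  0.3  5.4]
424,-27.5,170,88 xyz [2.0, -1.0, -128.0] rot [0.003, 0.001, 0.0]
561.5,-397,170,58 xyz [-363.0, 149.0, -128.0] rot [0.003, 0.0, 0.524]
561.5,-397,47,58 xyz [-363.0, 149.0, -5.0] rot [0.003, 0.0, 0.524]
```

>>> {"api": "play_rows", "payload": {"xyz": [[0,0,-30],[0,0,-70],[-20,8,-110],[-60,25,-128],[-110,45,-128],[-160,66,-128],[-210,86,-128],[-260,107,-128],[-310,127,-128],[-340,140,-128]], "rot": [[0,0,0],[0,0,0],[0,0,0],[0,0,0.05],[0,0,0.13],[0,0,0.21],[0,0,0.29],[0,0,0.38],[0,0,0.46],[0,0,0.52]], "grip": [0,0,0,0,0,0,0,0,0,0]}}

```text
time_s: 3.95
eef_pos: [0.5522, -0.3761, 0.1681]
eef_rot: [0.0, 0.875, 0.485, -0.0]
wrist_force: [0.3, 0.3, -2.4]
opening: 0.378
grasp_force: 60.7
```

```bash
python3 rel.py 561.5,-397,170,58 561.5,-397,48,58; python3 - <<'E'
from h import *
a=shot('top')['color'][100:320,220:460]; b=shot('side')['color'][100:320,140:440]
cv2.imwrite('pics/c1.png',np.hstack([cv2.resize(a,(340,312)),cv2.resize(b,(425,312))])[...,::-1])
E
```

```text
t 3.95 now [ 552.2 -376.1  168.1] phi 58.0 q6 -0.22 open 0.378 gf 60.7 F [ 0.3  0.3 -2.4]
561.5,-397,170,58 xyz [-13.0, 19.0, -2.0] rot [0.0, 0.0, -0.0]
561.5,-397,48,58 xyz [-13.0, 19.0, 120.0] rot [0.0, 0.0, -0.0]
```

View pics/c1.png

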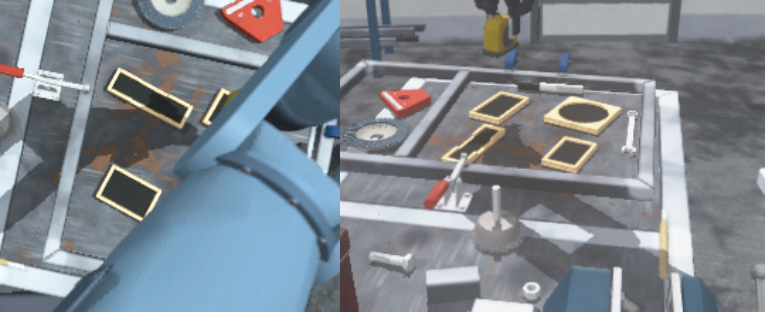

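The side view (right half, about (497,35)) shows the tape held upright in the gripper. I'll lower it into its pocket.

>>> {"api": "play_rows", "payload": {"xyz": [[-8,12,10],[-13,19,40],[-13,19,75],[-13,19,100],[-13,19,114],[-13,19,120],[-13,19,120],[-13,19,120],[-13,19,120],[-13,19,120]], "rot": [[0,0,0],[0,0,0],[0,0,0],[0,0,0],[0,0,0],[0,0,0],[0,0,0],[0,0,0],[0,0,0],[0,0,0]], "grip": [0,0,0,0,0,0,0,0.75,0.75,0.75]}}

```text
time_s: 5.3
eef_pos: [0.5618, -0.3952, 0.0491]
eef_rot: [0.001, 0.874, 0.486, 0.0]
wrist_force: [-0.3, -0.5, 1.0]
opening: 0.749
grasp_force: 0.0
```

```bash
python3 rel.py 561.5,-397,48,58 561.5,-397,160,58 444,117.5,130,127.5
```

```text
t 5.3 now [ 561.8 -395.2   49.1] phi 58.2 q6 -0.23 open 0.749 gf 0.0 F [-0.3 -0.5  1. ]
561.5,-397,48,58 xyz [-2.0, 1.0, 1.0] rot [0.001, 0.0, 0.004]
561.5,-397,160,58 xyz [-2.0, 1.0, -111.0] rot [0.001, 0.0, 0.004]
444,117.5,130,127.5 xyz [374.0, -370.0, -82.0] rot [0.001, 0.001, -1.209]
```

>>> {"api": "play_rows", "payload": {"xyz": [[0,0,-40],[0,0,-95],[40,-40,-120],[84,-83,-120],[128,-127,-120],[172,-170,-120],[216,-214,-120],[260,-257,-120],[304,-301,-115],[345,-341,-100]], "rot": [[0,0,0],[0,0,0],[0,0,-0.12],[0,0,-0.28],[0,0,-0.44],[0,0,-0.6],[0,0,-0.76],[0,0,-0.92],[0,0,-1.07],[0,0,-1.2]], "grip": [0.75,0.75,0.6,0.5,0.5,0.5,0.5,0.5,0.5,0.5]}}

```text
time_s: 6.55
eef_pos: [0.4537, 0.0799, 0.1494]
eef_rot: [0.002, 0.445, 0.896, 0.001]
wrist_force: [0.9, 0.7, -0.1]
opening: 0.501
grasp_force: 0.0
```

```bash
python3 rel.py 444,117.5,70,127.5 444,117.5,22,127.5; python3 - <<'E'
from ortho import *
c=shot('top'); P=cloud(c); im=ortho(c,.36,.66,-.48,-.12,.011); cv2.imwrite('pics/ob2.png',im[...,::-1])
m=(P[...,2]>.05)&(P[...,2]<.075)&(P[...,0]>.5)&(P[...,0]<.62)&(P[...,1]<-.34)&(P[...,1]>-.46)
q=(P[m][:,:2]*1000).astype(np.float32); r=cv2.minAreaRect(q); print(len(q),r,np.percentile(P[m][:,2],[5,50,95]).round(3)); b=cv2.boxPoints(r); print([np.degrees(np.arctan2(*(b[i+1]-b[i])[::-1])).round(1) for i in(0,1)])
E
```

```text
t 6.55 now [453.7  79.9 149.4] phi 127.2 q6 -0.73 open 0.501 gf 0.0 F [ 0.9  0.7 -0.1]
444,117.5,70,127.5 xyz [36.0, 15.0, 79.0] rot [0.003, 0.002, -0.005]
444,117.5,22,127.5 xyz [36.0, 15.0, 127.0] rot [0.003, 0.002, -0.005]
417 ((565.9953002929688, -384.0317687988281), (58.85309600830078, 34.73773193359375), 59.575931549072266) [0.052 0.065 0.068]
[np.float32(-30.4), np.float32(59.6)]
```

View pics/ob2.png

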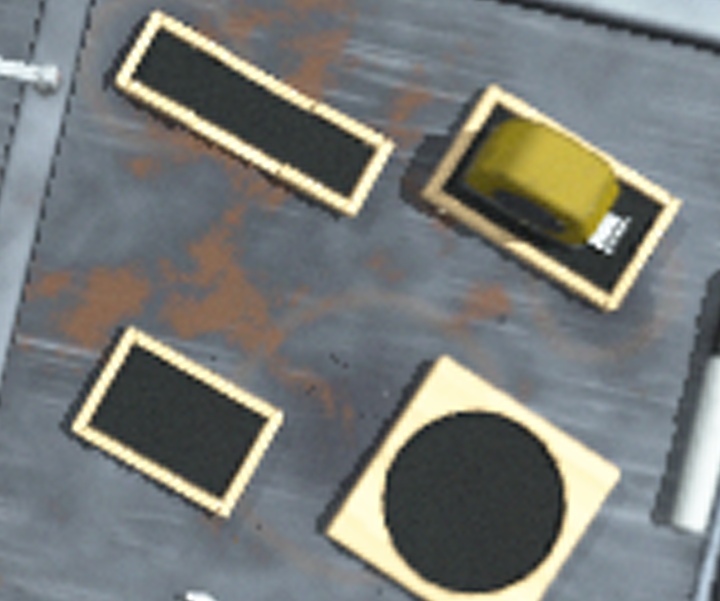

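The ortho view shows the tape in its pocket, at about (540,185), upright and within about 5 mm of centre. Next the punch.

>>> {"api": "play_rows", "payload": {"xyz": [[20,9,30],[36,15,75],[36,15,105],[36,15,122],[36,15,127],[36,15,127],[36,15,127],[36,15,127],[36,15,127],[36,15,127]], "rot": [[0,0,0],[0,0,0],[0,0,0],[0,0,0],[0,0,0],[0,0,0],[0,0,0],[0,0,0],[0,0,0],[0,0,0]], "grip": [0.5,0.5,0.5,0.5,0.5,0,0,0,0,0]}}

```text
time_s: 7.85
eef_pos: [0.4448, 0.1158, 0.0224]
eef_rot: [0.001, 0.447, 0.895, 0.0]
wrist_force: [-0.1, -0.1, 7.3]
opening: 0.123
grasp_force: 60.1
```

```bash
python3 rel.py 444,117.5,22,127.5 444,117.5,140,127.5 604,-247,140,60.7 604,-247,28,60.7
```

```text
t 7.85 now [444.8 115.8  22.4] phi 127.0 q6 -0.65 open 0.123 gf 60.1 F [-0.1 -0.1  7.3]
444,117.5,22,127.5 xyz [2.0, 0.0, 0.0] rot [0.002, 0.001, -0.009]
444,117.5,140,127.5 xyz [2.0, 1.0, -118.0] rot [0.002, 0.001, -0.009]
604,-247,140,60.7 xyz [-386.0, -91.0, -117.0] rot [0.002, 0.0, 1.156]
604,-247,28,60.7 xyz [-386.0, -91.0, -5.0] rot [0.002, 0.0, 1.156]
```

>>> {"api": "play_rows", "payload": {"xyz": [[0,0,-30],[0,0,-80],[-25,-6,-115],[-75,-18,-130],[-125,-30,-130],[-175,-41,-130],[-225,-53,-130],[-275,-65,-130],[-325,-77,-130],[-360,-85,-130]], "rot": [[0,0,0],[0,0,0],[0,0,0.08],[0,0,0.24],[0,0,0.4],[0,0,0.56],[0,0,0.72],[0,0,0.88],[0,0,1.03],[0,0,1.15]], "grip": [0,0,0,0,0,0,0,0,0,0]}}

```text
time_s: 9.1
eef_pos: [0.5927, -0.2252, 0.1513]
eef_rot: [0.0, 0.863, 0.506, 0.0]
wrist_force: [-0.3, 0.8, -0.6]
opening: 0.122
grasp_force: 59.2
```

```bash
python3 rel.py 604,-247,70,60.7 604,-247,28,60.7; python3 - <<'E'
from h import *
c=shot('side'); P=cloud(c); cv2.imwrite('pics/c2.png',cv2.resize(c['color'][60:260,160:440],(784,560))[...,::-1])
m=(P[...,2]>.08)&(P[...,2]<.16)&(abs(P[...,0]-.6)<.12)&(abs(P[...,1]+.235)<.12)
print((P[m][:,:2]).mean(0), P[m][P[m][:,2]<.145][::10].round(3).tolist()[:20])
E
```

```text
t 9.1 now [ 592.7 -225.2  151.3] phi 60.7 q6 -0.04 open 0.122 gf 59.2 F [-0.3  0.8 -0.6]
604,-247,70,60.7 xyz [-13.0, 20.0, 81.0] rot [0.001, 0.0, 0.001]
604,-247,28,60.7 xyz [-13.0, 20.0, 123.0] rot [0.001, 0.0, 0.001]
[ 0.59503053 -0.21139395] [[0.57, -0.257, 0.14], [0.596, -0.227, 0.145], [0.572, -0.222, 0.144], [0.577, -0.219, 0.143], [0.594, -0.217, 0.142], [0.605, -0.219, 0.139], [0.583, -0.209, 0.142], [0.594, -0.211, 0.14], [0.602, -0.204, 0.14], [0.581, -0.218, 0.134], [0.592, -0.212, 0.135], [0.602, -0.198, 0.138], [0.608, -0.191, 0.139], [0.612, -0.184, 0.139], [0.614, -0.175, 0.141], [0.616, -0.174, 0.139], [0.614, -0.175, 0.137], [0.618, -0.179, 0.131]]
```

View pics/c2.png

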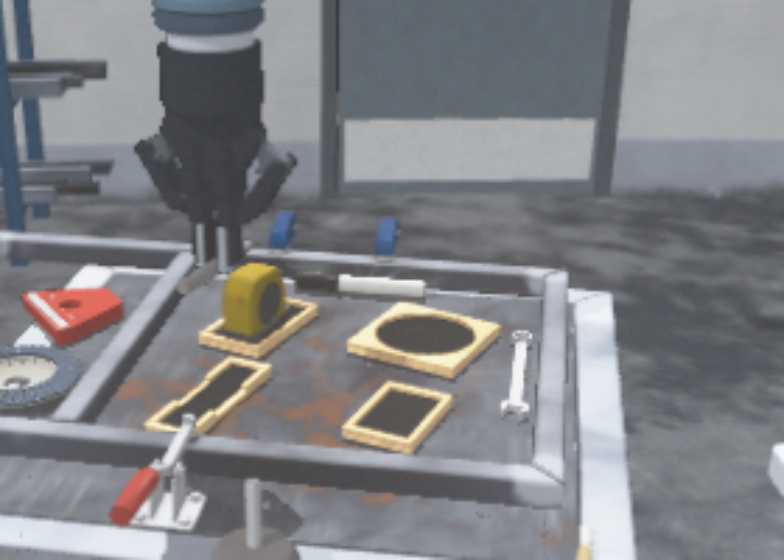

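The punch is held level (at about (200,275) in the crop), centred in the fingers. Lowering it.

>>> {"api": "play_rows", "payload": {"xyz": [[-8,12,10],[-13,20,40],[-13,20,75],[-13,20,102],[-13,20,117],[-13,20,123],[-13,20,123],[-13,20,123],[-13,20,123],[-13,20,123]], "rot": [[0,0,0],[0,0,0],[0,0,0],[0,0,0],[0,0,0],[0,0,0],[0,0,0],[0,0,0],[0,0,0],[0,0,0]], "grip": [0,0,0,0,0,0,0,0.3,0.3,0.3]}}

```text
time_s: 10.4
eef_pos: [0.6036, -0.2441, 0.0286]
eef_rot: [0.0, 0.861, 0.508, 0.0]
wrist_force: [-0.2, -0.2, 0.3]
opening: 0.3
grasp_force: 0.0
```

```bash
python3 rel.py 604,-247,28,60.7 604,-247,150,60.7 619,113,150,6
```

```text
t 10.4 now [ 603.6 -244.1   28.6] phi 61.1 q6 -0.06 open 0.3 gf 0.0 F [-0.2 -0.2  0.3]
604,-247,28,60.7 xyz [-2.0, 2.0, 1.0] rot [0.001, 0.0, 0.006]
604,-247,150,60.7 xyz [-2.0, 2.0, -121.0] rot [0.001, 0.0, 0.006]
619,113,150,6 xyz [320.0, -159.0, -122.0] rot [0.001, -0.0, 0.961]
```

>>> {"api": "play_rows", "payload": {"xyz": [[0,0,-40],[0,0,-95],[30,-15,-122],[75,-37,-122],[120,-60,-122],[165,-82,-122],[210,-104,-122],[255,-127,-122],[295,-147,-122],[320,-159,-122]], "rot": [[0,0,0],[0,0,0],[0,0,0.1],[0,0,0.24],[0,0,0.38],[0,0,0.52],[0,0,0.66],[0,0,0.8],[0,0,0.9],[0,0,0.96]], "grip": [0.3,0.3,0.5,0.8,0.8,0.8,0.8,0.8,0.8,0.8]}}

```text
time_s: 11.65
eef_pos: [0.6188, 0.1154, 0.1504]
eef_rot: [-0.0, 0.999, 0.053, 0.0]
wrist_force: [0.6, -0.4, 0.5]
opening: 0.8
grasp_force: 0.0
```

```bash
python3 rel.py 619.5,113,30,6; python3 - <<'E'
from ortho import *
c=shot('top'); P=cloud(c); im=ortho(c,.36,.66,-.48,-.12,.011); cv2.imwrite('pics/ob3.png',im[...,::-1])
E
```

```text
t 11.65 now [618.8 115.4 150.4] phi 6.0 q6 1.46 open 0.8 gf 0.0 F [ 0.6 -0.4  0.5]
619.5,113,30,6 xyz [0.0, 2.0, 120.0] rot [-0.0, -0.0, 0.0]
```

View pics/ob3.png

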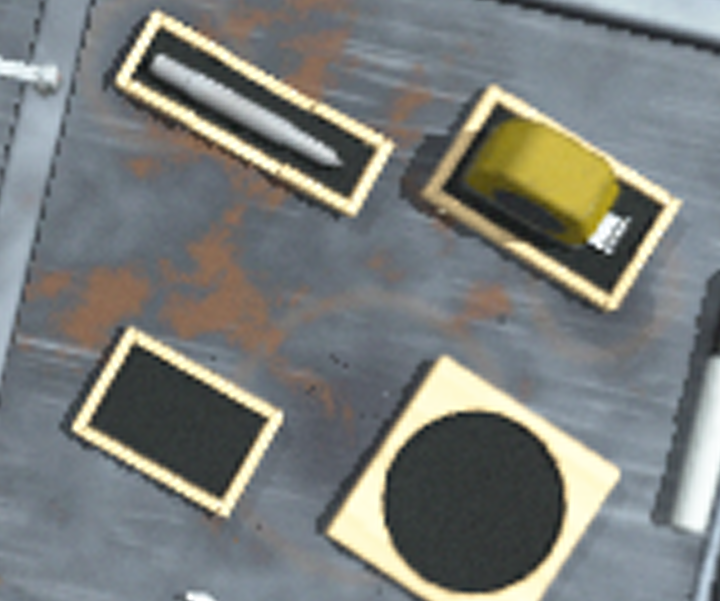

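The punch lies flat in its pocket, from (152,62) to (342,163), about 4 mm off centre. Next the spacer.

>>> {"api": "play_rows", "payload": {"xyz": [[0,1,40],[0,1,80],[0,1,108],[0,1,118],[0,1,120],[0,1,120],[0,1,120],[0,1,120],[0,1,120],[0,1,120]], "rot": [[0,0,0],[0,0,0],[0,0,0],[0,0,0],[0,0,0],[0,0,0],[0,0,0],[0,0,0],[0,0,0],[0,0,0]], "grip": [0.8,0.8,0.8,0.8,0,0,0,0,0,0]}}

```text
time_s: 12.95
eef_pos: [0.6205, 0.1121, 0.032]
eef_rot: [0.0, 0.999, 0.053, 0.001]
wrist_force: [-0.3, 0.2, 6.2]
opening: 0.335
grasp_force: 60.8
```

```bash
python3 rel.py 619,113,160,6 449.5,-209,160,60.3
```

```text
t 12.95 now [620.5 112.1  32. ] phi 6.1 q6 1.46 open 0.335 gf 60.8 F [-0.3  0.2  6.2]
619,113,160,6 xyz [-1.0, -1.0, -128.0] rot [0.0, -0.003, 0.001]
449.5,-209,160,60.3 xyz [-204.0, 301.0, -128.0] rot [0.002, -0.002, -0.946]
```

>>> {"api": "play_rows", "payload": {"xyz": [[0,0,-35],[0,0,-85],[-8,12,-125],[-35,52,-140],[-63,93,-140],[-91,134,-140],[-119,175,-140],[-147,217,-140],[-175,258,-140],[-194,286,-135]], "rot": [[0,0,0],[0,0,0],[0,0,-0.06],[0,0,-0.18],[0,0,-0.32],[0,0,-0.46],[0,0,-0.6],[0,0,-0.74],[0,0,-0.88],[0,0,-0.945]], "grip": [0,0,0,0,0,0,0,0,0,0]}}

```text
time_s: 14.2
eef_pos: [0.4556, -0.1946, 0.1658]
eef_rot: [0.001, 0.865, 0.502, 0.0]
wrist_force: [0.2, -0.3, -1.2]
opening: 0.335
grasp_force: 60.0
```

```bash
python3 rel.py 449.5,-209,70,60.3 449.5,-209,38,60.3
```

```text
t 14.2 now [ 455.6 -194.6  165.8] phi 60.3 q6 -0.13 open 0.335 gf 60.0 F [ 0.2 -0.3 -1.2]
449.5,-209,70,60.3 xyz [-15.0, 2.0, 96.0] rot [0.001, 0.0, 0.0]
449.5,-209,38,60.3 xyz [-15.0, 2.0, 128.0] rot [0.001, 0.0, 0.0]
```

>>> {"api": "play_rows", "payload": {"xyz": [[-9,1,10],[-14,2,45],[-14,2,80],[-14,2,107],[-14,2,121],[-14,2,127],[-14,2,128],[-14,2,128],[-14,2,128],[-14,2,128]], "rot": [[0,0,0],[0,0,0],[0,0,0],[0,0,0],[0,0,0],[0,0,0],[0,0,0],[0,0,0],[0,0,0],[0,0,0]], "grip": [0,0,0,0,0,0,0,0.6,0.6,0.6]}}

```text
time_s: 15.45
eef_pos: [0.4516, -0.2062, 0.0377]
eef_rot: [0.0, 0.865, 0.502, 0.0]
wrist_force: [-0.0, 0.3, 0.8]
opening: 0.598
grasp_force: 0.0
```

```bash
python3 rel.py 449.5,-209,170,60.3 567,3.5,170,95 567,3.5,62,95
```

```text
t 15.45 now [ 451.6 -206.2   37.7] phi 60.2 q6 -0.15 open 0.598 gf 0.0 F [-0.   0.3  0.8]
449.5,-209,170,60.3 xyz [-3.0, -0.0, -132.0] rot [0.001, 0.0, -0.002]
567,3.5,170,95 xyz [239.0, -4.0, -132.0] rot [0.001, 0.0, -0.607]
567,3.5,62,95 xyz [239.0, -4.0, -24.0] rot [0.001, 0.0, -0.607]
```

>>> {"api": "play_rows", "payload": {"xyz": [[0,0,-40],[0,0,-95],[25,0,-132],[65,-1,-132],[105,-2,-132],[145,-3,-132],[185,-3,-132],[215,-4,-132],[234,-4,-132],[239,-4,-132]], "rot": [[0,0,0],[0,0,0],[0,0,0],[0,0,0],[0,0,0],[0,0,0],[0,0,0],[0,0,0],[0,0,0],[0,0,0]], "grip": [0.6,0.6,0.5,0.5,0.5,0.5,0.5,0.5,0.5,0.5]}}

```text
time_s: 16.7
eef_pos: [0.5668, 0.004, 0.1692]
eef_rot: [0.0, 0.865, 0.502, -0.0]
wrist_force: [0.3, 0.4, -0.3]
opening: 0.498
grasp_force: 0.0
```

```bash
python3 rel.py 567,3.5,62,60; python3 - <<'E'
from ortho import *
c=shot('top'); im=ortho(c,.36,.66,-.48,-.12,.011); d=shot('side')['color'][120:300,140:440]
cv2.imwrite('pics/ob4.png',np.hstack([cv2.resize(im[300:600,:330],(330,300)),cv2.resize(d,(470,300))])[...,::-1])
E
```

```text
t 16.7 now [566.8   4.  169.2] phi 60.3 q6 0.32 open 0.498 gf 0.0 F [ 0.3  0.4 -0.3]
567,3.5,62,60 xyz [-0.0, 0.0, 107.0] rot [-0.0, 0.0, 0.005]
```

View pics/ob4.png

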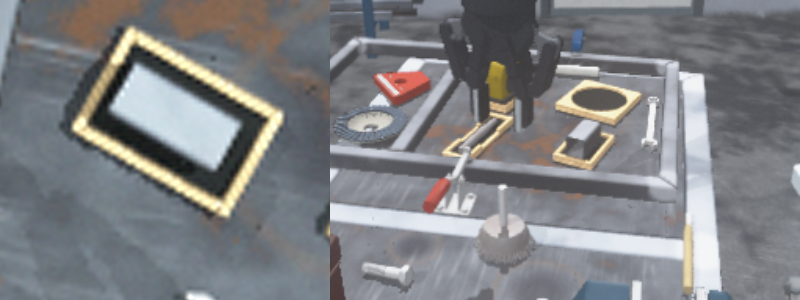

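The spacer sits flat in its pocket, centred at about (178,118) in the ortho crop. The gripper is above the brush shank, so I descend and grip.

>>> {"api": "play_rows", "payload": {"xyz": [[0,0,35],[0,0,70],[0,0,95],[0,0,105],[0,0,107],[0,0,107],[0,0,107],[0,0,107],[0,0,107],[0,0,107]], "rot": [[0,0,0],[0,0,0],[0,0,0],[0,0,0],[0,0,0],[0,0,0],[0,0,0],[0,0,0],[0,0,0],[0,0,0]], "grip": [0.5,0.5,0.5,0.5,0.5,0,0,0,0,0]}}

```text
time_s: 18.05
eef_pos: [0.5676, 0.0031, 0.0635]
eef_rot: [0.001, 0.865, 0.502, 0.001]
wrist_force: [0.1, -1.3, 6.3]
opening: 0.096
grasp_force: 58.8
```

```bash
python3 rel.py 567,3.5,200,60 409,-357.5,200,60
```

```text
t 18.05 now [567.6   3.1  63.5] phi 60.2 q6 0.32 open 0.096 gf 58.8 F [ 0.1 -1.3  6.3]
567,3.5,200,60 xyz [0.0, -0.0, -136.0] rot [0.002, -0.001, 0.004]
409,-357.5,200,60 xyz [-392.0, 42.0, -137.0] rot [0.002, -0.001, 0.004]
```

>>> {"api": "play_rows", "payload": {"xyz": [[0,0,-30],[0,0,-75],[-8,1,-115],[-45,5,-137],[-95,10,-137],[-150,16,-137],[-205,22,-137],[-260,28,-137],[-315,34,-137],[-360,39,-137]], "rot": [[0,0,0],[0,0,0],[0,0,0],[0,0,0],[0,0,0],[0,0,0],[0,0,0],[0,0,0],[0,0,0],[0,0,0]], "grip": [0,0,0,0,0,0,0,0,0,0]}}

```text
time_s: 19.3
eef_pos: [0.4202, -0.3298, 0.199]
eef_rot: [-0.0, 0.865, 0.501, -0.0]
wrist_force: [0.6, 0.7, -1.3]
opening: 0.097
grasp_force: 58.6
```

```bash
python3 rel.py 409,-357.5,69.5,60; python3 - <<'E'
from h import *
d=shot('side')['color'][60:260,140:440]
cv2.imwrite('pics/c5.png',cv2.resize(d,(780,520))[...,::-1])
E
```

```text
t 19.3 now [ 420.2 -329.8  199. ] phi 60.2 q6 -0.37 open 0.097 gf 58.6 F [ 0.6  0.7 -1.3]
409,-357.5,69.5,60 xyz [-30.0, 4.0, 129.0] rot [-0.001, -0.0, 0.003]
```

View pics/c5.png

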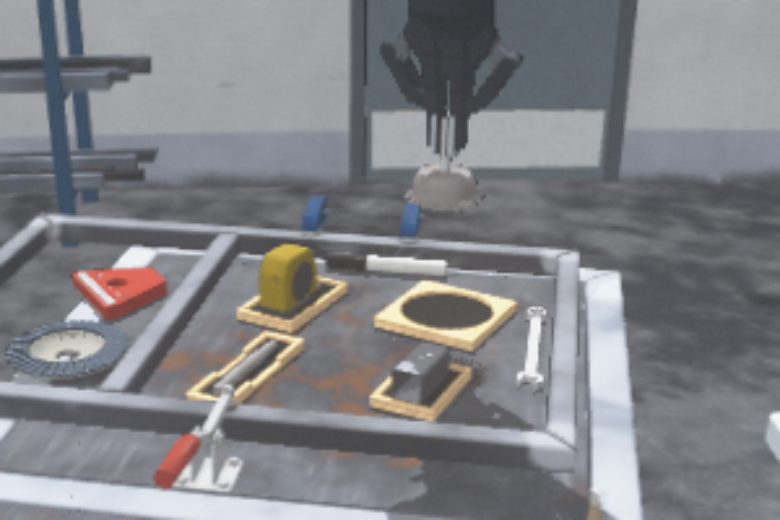

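The brush hangs upright at (445,180). Lowering it into the round pocket.

>>> {"api": "play_rows", "payload": {"xyz": [[-18,2,0],[-28,4,15],[-29,4,50],[-29,4,85],[-29,4,110],[-29,4,124],[-29,4,130],[-29,4,130],[-29,4,130],[-29,4,130]], "rot": [[0,0,0],[0,0,0],[0,0,0],[0,0,0],[0,0,0],[0,0,0],[0,0,0],[0,0,0],[0,0,0],[0,0,0]], "grip": [0,0,0,0,0,0,0,0,0.4,0.4]}}

```text
time_s: 20.6
eef_pos: [0.411, -0.3559, 0.0698]
eef_rot: [0.001, 0.865, 0.502, 0.0]
wrist_force: [-0.2, -0.4, -0.1]
opening: 0.397
grasp_force: 0.0
```

>>> {"api": "play_rows", "payload": {"xyz": [[0,0,0],[0,0,0],[0,0,-30],[0,0,-70],[0,0,-120],[40,0,-140],[90,20,-140],[140,40,-140],[190,60,-140],[230,80,-140]], "rot": [[0,0,0],[0,0,0],[0,0,0],[0,0,0],[0,0,0],[0,0,0],[0,0,0],[0,0,0],[0,0,0],[0,0,0]], "grip": [0.5,0.5,0.5,0.5,0.5,0.5,0.5,0.5,0.5,0.5]}}

```text
time_s: 21.85
eef_pos: [0.5956, -0.1941, 0.2093]
eef_rot: [0.0, 0.865, 0.502, 0.0]
wrist_force: [-0.3, -0.5, -0.1]
opening: 0.498
grasp_force: 0.0
```

```bash
python3 rel.py; python3 - <<'E'
from ortho import *
c=shot('top'); P=cloud(c); im=ortho(c,.33,.66,-.48,-.12,.011); d=shot('side')['color'][120:300,200:440]
cv2.imwrite('pics/ob6.png',np.hstack([cv2.resize(im,(480,440)),cv2.resize(d,(315,440))])[...,::-1])
m=(abs(P[...,0]-.409)<.06)&(abs(P[...,1]+.358)<.06)
q=P[m&(P[...,2]>.06)]; print('shank',q[:,:2].mean(0).round(4),len(q),q[:,2].max())
q=P[m&(P[...,2]>.026)&(P[...,2]<.042)]; print(cv2.minEnclosingCircle((q[:,:2]*1000).astype(np.float32)),np.median(q[:,2]))
E
```

```text
t 21.85 now [ 595.6 -194.1  209.3] phi 60.3 q6 0.02 open 0.498 gf 0.0 F [-0.3 -0.5 -0.1]
shank [ 0.4108 -0.3526] 27 0.08614404901015538
((410.81732177734375, -354.74127197265625), 29.190528869628906) 0.03366423768892679
```

View pics/ob6.png

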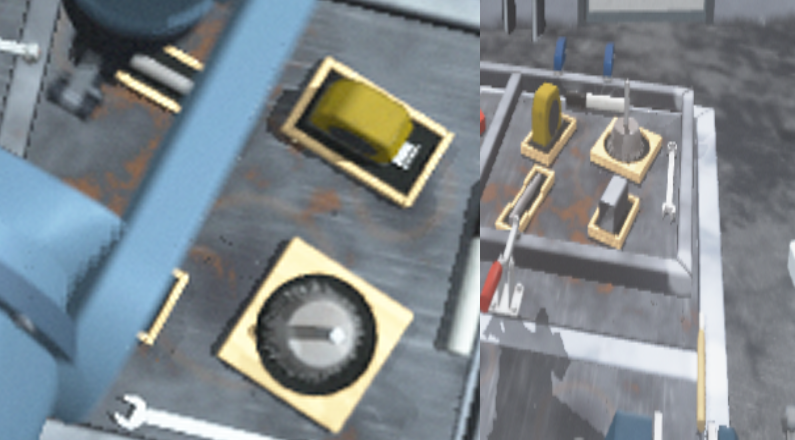

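All four are in their pockets. The brush is at about (315,335), roughly 4 mm off centre, and the gripper is clear of everything.

```bash
python3 -c "
from bench import ctrl; print(ctrl.hand_in())"
```

```text
the job is handed in; nothing more can be done
None
```

The punch, tape measure, cup brush and spacer are each in their own pocket and let go; by my camera checks the punch, tape and brush are within about 5 mm of centre and the spacer looked centred by eye. I handed the job in at about 22 s, and no verdict came back.

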